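# Hang the ring carrier on the side-opening hook

### The arm

A 7-joint arm with a two-finger parallel gripper is mounted at the origin on a cart in front of the work surface, level with it; the furniture and walls round the work are solid. World frame = base frame: x ahead of the robot, y to its left, z up, the work surface at z = 0. Lengths are in mm, angles in rad, forces in N, time in s.
With the tool pointing down it reaches from about 400 to 875 mm from the base axis. Payload 4.4 kg.
Tool frame: the origin (TCP) lies on the centre line of the jaws, within the pads' length; the fingertips stand 25 mm ahead of it and the grasp point (between the pads) lies 6 mm ahead of it (ctrl.finger_overhang is the distance from the TCP to the fingertips, in mm); z points along the fingers, y is the line along which they close (so a half turn about z gives the same grasp; the last joint's range is limited). The gripper opens to 85 mm and grips with 20 to 120 N. Pads are 22 mm wide; open, the fingers measure 114 mm over their backs; the gripper's body (76 mm by 85 mm) begins 54 mm behind the grasp point. The pads swing forward as they close: fully open they stand 13 mm farther back than shut.
Start: joints at [1.133, 0.628, 0.038, 1.517, -0.027, 0.996, -0.02], TCP at [236.168, -605.593, 256.313] pointing down, gripper open.
Joint ranges: [-3.06, 3.06], [-0.37, 2.12], [-1.25, 1.32], [0.18, 2.47], [-1.1, 4.24], [0.23, 1.98], [-2.94, 2.94]. Speed limits (rad/s): [2.57, 2.57, 3.14, 3.14, 3.14, 3.14, 3.14].

### API

Orientations are given as [roll, pitch, yaw] about the fixed x, y, z axes, in that order (R = Rz(yaw) Ry(pitch) Rx(roll)).
In Python, from cell import ctrl gives the robot as it stands. The module is installed in compiled form; this text tells all that it offers.
- The arm moves only by the tool play_rows, never from a script. Its argument "targets" is a list of rows, each a list of 5 numbers: the closure, from 0 (fully open) to 1 (shut), then the shift along the tool's x, y, z in cm, then the turn about the tool's z in degrees. In form: [[gripper, dx, dy, dz, spin], ...]. A call has 1 to 10 rows; each row is the pose to reach, as a shift and turn from the pose commanded when the call began, along the tool's axes at that moment; what a row does not reach only later rows make up. A row lasts 1/10 s, in which the tool goes at most 50 mm and 8.59 degrees, less where a joint would pass 70% of its speed; a pose out of reach is approached as far as the arm can. A call with a gripper value outside its range is refused whole. The fingers move at their own pace and stop on an object; the grip force is fixed at half the most. Time passes only in rows, so rows that repeat a pose let the fingers close. It gives the time, the measured TCP pose, the force, the opening and the grip force at its end, in the units of the state.
- ctrl.read_state(): the state, without advancing time (a new reading comes with each control period).
- ctrl.get_image(name): name is "scene" or "side" or "wrist"; returns (picture, depth): 480x640x3 uint8, red, green, blue; 480x640 float32, mm along the optical axis (not along the pixel's ray), 0 where there is no reading.
- ctrl.calibration(name): a dict with "vfov" (degrees; the focal length in pixels is half the picture's height over the tangent of half this angle, whatever the lens; pixels are square), "cx", "cy" (the principal point, pixels), "k1" (the pictures are not rectified: a ray, as slopes to the right and down, at radius r is drawn at 1 + k1 r^2 times it, then the intrinsics apply), "extrinsics" (4x4, takes a point from camera to world coordinates); the wrist camera has in their place "mount" (4x4, takes a point from camera to tool coordinates, whose origin is the TCP and whose axes are the flange's). Camera axes: x right, y down, z forward; pixel columns grow to the right and rows downward; lengths in mm; the calibration is good to about 2 mm. A picture is of the moment at which its call begins: read the wrist's pose just before it. calibration takes no time and is no camera call.
- ctrl.finish_job(): hands the job in; it is judged then, once.
Trained networks look in the newest picture that a camera, given by its name, has taken for a name from the list of things; names that differ only in an ending like _2 or _b are one class to them, and where a whole thing is asked for, a point or a joint stands for the part that bears it (a point fixed in the world has none). Each returns a list of dicts, best first, with "confidence" (0 to 1); they miss things now and then, are a little off and sometimes report something else, mostly with a low value. They report only what shows in the picture. A call takes as long as a camera call.
- ctrl.search_frame(camera, name): "bbox" ([left, top, right, bottom] in pixels, round what is visible of it).
- ctrl.trace(camera, name): "pixels" (480x640 bool, what is visible of it) and "bbox" ([left, top, right, bottom] in pixels, round what is visible of it).
The state is a dict: "clock": time; "qpos": joint angles; "qd": joint speeds; "tau": joint torques, N m; "eef_pos": TCP position; "tool_rot": TCP orientation; "force": force on the tool from outside, world axes, zero at the start; "torque": the same for the moment, N m; "width": finger opening in mm; "gripper_force": force on a finger pad.
Only numpy, scipy, OpenCV 4.12 (cv2) and the standard library are available. Lean on these libraries where they do the work, as an engineer would, in place of code of your own. Each camera call takes 0.05 s, during which the arm holds its last target. There are 200 camera calls.

### The job

Pick up the ring carrier by its orange grip and hang it on the hook stand: bring its cross pin in through the open side of the hook, between ledge and upper jaw, until you feel the back wall, then press it straight down past the sprung keeper until it is fully home in the throat. Be gentle: never push against the stand with more than 40 N. Let go so that the carrier hangs there upright and still, and leave the jar, the grease tin and the gauge block where they are.

Things in the scene. Friction and masses are not known exactly. Their poses are not given: they have to be found in the camera images.
- hook_stand: Grey fixed stand with an aluminium double hook. Origin on the bench under the middle of the hook's range; x points from the hook's open mouth to the post (the pin enters along +x), z up. Base plate 12 mm thick, x -42 to 132, y +-55 mm; post 26 x 44 mm at x = 100, up to z = 160 mm. Two equal hook plates, 10 mm thick, at y = 12 to 22 mm either side; the stem passes between, the pin bears on both.
- hook_slot (a point): Fixed point of the stand, 167 mm above the bench over its origin: mid-height of the hook's straight slot. Ledge top 157 mm, underside of upper jaw 177, jaw top 187, underside of plates 129 mm above the bench. The hook is clamped at a setting s within 18 mm either way along x, NOT MEASURED (this point ignores it): rear wall of slot and throat at x = 5 + s, flared mouth tip at x = -57 + s mm. Feel for the wall.
- hook_seat (a point): Fixed point of the stand, 145 mm above the bench over its origin: height of the pin's axis when home, 16 mm lower than lying on the ledge. The throat drops from the ledge's rear end along the slot's rear wall; 10 mm wide (x from s - 5 to s + 5 mm), floor at 141 mm. A sprung brass keeper nose in each plate, on its front side, 4.5 mm below the ledge, yields to 8 to 18 N down (weight included) and snaps over the pin.
- carrier: Loose ring carrier, 0.3 to 0.5 kg, standing on its foot; origin in the middle of its underside, z up the stem, y along the cross pin. Dark foot disc 68 mm across, four zinc-plated rings fixed on it (62 mm across, ears out to 43 mm at one side) up to z = 51 mm, stem 9 mm thick, cross pin at z = 105, orange ribbed grip block 20 (x) by 36 (y) mm, z = 161 to 203 mm. May hang either way round.
- carrier_pin (a point): Middle of the carrier's cross pin, a steel bar 8 mm in diameter, 60 mm long (30 mm to each side) along the carrier's y, 105 mm above the carrier's underside.
- carrier_grip (a point): Middle of the orange grip block, to be grasped from above across its 20 mm width (along the carrier's x); 78 mm above the pin, 183 mm above the carrier's underside.
- jar: Glass jar with a metal lid, 82 mm across, 156 mm tall, a bystander; origin under its middle.
- grease_tin: Flat round tin with a blue lid, 70 mm across, 31 mm tall, a bystander; origin under its middle.
- gauge_block: Grey steel setting block 30 x 35 x 28 mm, a bystander; origin under its middle.

How it is judged (in metres and radians):
On the way, in this order (a step that is already met when the one before it is completed fails the run):
1. the carrier is lifted off the bench (height (world z) of carrier above 0.02 m), for 0.2 s.
2. the pin is inside the hook's slot, between ledge and upper jaw, having come in from the open side (x of carrier_pin in the frame of hook_stand between -0.026 and 0.022 m and y of carrier_pin in the frame of hook_stand between -0.008 and 0.008 m and z of carrier_pin in the frame of hook_stand between 0.157 and 0.177 m), for 0.2 s.
At the end, for the whole second after the job is handed in: The carrier hangs on the hook with its pin home on the throat floor: pin axis 145 mm above the bench (141 to 148), within 22 mm of the stand's origin along its x and 8 mm across, pin parallel to the stand's y within 0.15 rad, carrier upright within 0.1 rad, still, bearing on the stand (x of carrier_pin in the frame of hook_stand between -0.022 and 0.022 m and y of carrier_pin in the frame of hook_stand between -0.008 and 0.008 m and z of carrier_pin in the frame of hook_stand between 0.141 and 0.148 m and angle between carrier's own z axis and vertical below 0.1 rad and angle between the y axis of carrier and the y axis of hook_stand, either way round below 0.15 rad and linear speed of carrier below 0.03 m/s and contact force between carrier and hook_stand above 1 N); the robot touches nothing.
It fails at once if the carrier is forced against the stand with more than 40 N (contact force between carrier and hook_stand above 40 N).
It fails at once if the gripper or arm is pushed against the stand with more than 40 N (contact force between any of the fingers, the arm and hook_stand above 40 N).
It fails at once if the jar, the grease tin or the gauge block is moved by more than 20 mm (distance of any of jar, grease_tin, gauge_block from where it was at the start of the episode above 0.02 m).
It also fails if it takes over 61 s, if anything falls off the work surface, if the arm or the gripper's body presses on something with over 40 N, if the wrist force passes 120 N, or if a joint passes its speed limit or range.

## Working session

There is one attempt and no reset: what is moved stays moved. The work goes in short steps, Python scripts to look and compute and a tool call to move; the robot and the scene stay as the last step left them, time stands still between calls to the robot, and variables do not carry over. Pictures are saved under pics/ and viewed, at most 10 in all, crops included, and the job is handed in when it is done.

Besides the shell and the picture viewer there is one more tool, called after "Call:" by a JSON object that holds its "api" and its "payload", one argument or row to a line. play_rows: Moves the arm, as the interface text tells. Its arguments: {"type":"object","properties":{"targets":{"type":"array"}},"required":["targets"]}

```bash
mkdir -p pics; cat > h.py <<'E'
import numpy as np, cv2
from cell import ctrl
from scipy.spatial.transform import Rotation as Ro
def cam(n):
    c=ctrl.calibration(n); f=240/np.tan(np.radians(c['vfov']/2)); return c,f
def pose(s):
    T=np.eye(4); T[:3,:3]=Ro.from_euler('xyz',s['tool_rot']).as_matrix(); T[:3,3]=s['eef_pos']; return T
def snap(n,name=None):
    s=ctrl.read_state(); im,d=ctrl.get_image(n); c,f=cam(n)
    E=np.array(c['extrinsics']) if 'extrinsics' in c else pose(s)@np.array(c['mount'])
    if name: cv2.imwrite('pics/'+name,im[:,:,::-1])
    v,u=np.mgrid[:480,:640].astype(float)
    K=np.array([[f,0,c['cx']],[0,f,c['cy']],[0,0,1]])
    p=cv2.undistortPoints(np.stack([u.ravel(),v.ravel()],1)[:,None],K,np.array([c['k1'],0,0,0.])).reshape(480,640,2)
    P=np.dstack([p[...,0]*d,p[...,1]*d,d])@E[:3,:3].T+E[:3,3]
    return im,d,P,E
E
python3 - <<'E'
from h import *
np.set_printoptions(precision=1,suppress=True)
s=ctrl.read_state(); print(s)
for n in('scene','side'):
    im,d,P,E=snap(n,n+'1.png'); print(n,E[:3,3],E[:3,2])
    for o in('hook_stand','carrier','carrier_grip','jar','grease_tin','gauge_block'):
        for r in ctrl.trace(n,o)[:2]:
            m=r['pixels']&(d>0); Q=P[m]
            if len(Q): print(o,round(r['confidence'],2),r['bbox'],len(Q),np.median(Q,0),np.percentile(Q,3,0),np.percentile(Q,97,0))
    np.savez('/tmp/'+n,P=P,d=d,im=im)
E
```

```text
{'clock': 0.0, 'qpos': array([ 1.1,  0.6,  0. ,  1.5, -0. ,  1. , -0. ]), 'qd': array([ 0.,  0., -0., -0., -0.,  0.,  0.]), 'tau': array([ -0. , -56.3,   1.2, -19.3,   0. ,   0. ,   0. ]), 'eef_pos': array([ 235.9, -605. ,  255.4]), 'tool_rot': array([-3.1, -0. ,  0.4]), 'force': array([0.3, 0.6, 0.9]), 'torque': array([-0.,  0.,  0.]), 'gripper_force': 0.0, 'width': 85.52946870103663}
scene [295.6 380.  711.5] [ 0.3 -0.7 -0.7]
hook_stand 0.64 [238.9, 250.8, 341.7, 443.1] 9674 [518.2  23.4  27.4] [476.5 -79.3   9.3] [564.1 100.6 186.8]
carrier 0.81 [348.8, 191.8, 385.1, 287.0] 1901 [ 503.8 -256.    43.8] [ 477.1 -313.3    0.7] [ 534.1 -231.6  202.8]
carrier_grip 0.7 [346.1, 192.5, 385.0, 288.7] 1812 [ 503.4 -255.5   44.1] [ 477.2 -288.6    4.8] [ 531.5 -231.6  202.9]
jar 0.97 [287.0, 148.2, 327.0, 228.2] 2840 [ 685.7 -350.8  104.5] [ 659.5 -404.1    7.5] [ 733.6 -336.4  157.1]
grease_tin 0.94 [243.8, 239.1, 276.6, 271.6] 802 [ 710.2 -207.9   29.9] [ 685.  -242.5    4. ] [ 748.7 -183.7   32.9]
gauge_block 0.77 [358.4, 317.7, 384.8, 343.2] 416 [ 441.6 -125.6   26.7] [ 428.7 -149.4    5.1] [ 456.4 -115.9   29.5]
side [  597.8 -1027.2   620.8] [-0.   0.9 -0.5]
hook_stand 0.73 [265.3, 158.9, 317.0, 257.9] 2916 [535.8  -0.3  18.5] [495.9 -93.2   4.6] [579.9  82.9 185.5]
carrier 0.7 [256.7, 215.3, 292.5, 322.6] 2110 [ 509.8 -274.5   43.3] [ 482.4 -297.9    1.4] [ 536.7 -242.   201.5]
carrier_grip 0.67 [253.1, 214.3, 294.0, 323.0] 2091 [ 509.8 -274.4   43.5] [ 482.  -297.7    3.2] [ 536.9 -242.6  201.5]
jar 0.93 [361.9, 265.4, 418.0, 371.7] 5194 [ 698.5 -411.1  107.3] [ 662.9 -421.7    7.7] [ 738.6 -354.7  156.3]
gauge_block 0.89 [242.7, 255.5, 256.7, 276.2] 334 [ 447.2 -149.8   21.7] [ 431.3 -156.7   -1.3] [460.7 -75.   28.2]
```

```bash
python3 - <<'E'
from h import *
np.set_printoptions(precision=3,suppress=True)
a=np.load('/tmp/scene.npz');b=np.load('/tmp/side.npz')
i1=cv2.resize(a['im'][140:460,200:420],None,fx=1.8,fy=1.8,interpolation=cv2.INTER_CUBIC);i2=cv2.resize(b['im'][140:380,220:440],None,fx=1.8,fy=1.8,interpolation=cv2.INTER_CUBIC)
o=np.zeros((576,800,3),np.uint8);o[:i1.shape[0],:396]=i1;o[:i2.shape[0],400:796]=i2;cv2.imwrite('pics/a.png',o[:,:,::-1])
P=np.concatenate([x['P'][x['d']>0] for x in(a,b)]);
src=np.concatenate([np.full((x['d']>0).sum(),i) for i,x in enumerate((a,b))])
def box(c,r,z0,z1,s):
    m=(np.hypot(P[:,0]-c[0],P[:,1]-c[1])<r)&(P[:,2]>z0)&(P[:,2]<z1)&(src==s); return P[m]
def rect(Q,l):
    if len(Q)<5: print(l,len(Q));return
    r=cv2.minAreaRect(Q[:,:2].astype(np.float32)); print(l,len(Q),r,Q.mean(0))
for s in(0,1):
    rect(box((507,-265),45,196,210,s),'griptop'); rect(box((507,-265),50,95,115,s),'pin')
    rect(box((507,-265),60,47,54,s),'ringtop')
    rect(box((520,10),130,8.5,15,s),'base'); rect(box((520,10),130,183,192,s),'jawtop');rect(box((520,10),130,156,164,s),'posttop')
E
```

```text
griptop 186 ((506.534912109375, -261.3687744140625), (20.019630432128906, 35.68645095825195), 52.786865234375) [ 505.46  -258.854  201.594]
pin 122 ((507.84088134765625, -261.7648010253906), (7.981841087341309, 61.03214645385742), 52.29230880737305) [ 505.491 -259.424  107.078]
ringtop 42 ((505.3148498535156, -259.0096740722656), (56.752593994140625, 47.95484924316406), 22.44186019897461) [ 506.045 -261.685   49.44 ]
base 4200 ((528.2876586914062, 28.40898895263672), (197.35581970214844, 109.68379211425781), 85.50714874267578) [514.143  16.747  11.788]
jawtop 592 ((522.4579467773438, -59.09882736206055), (75.08419799804688, 45.00444030761719), 85.81301879882812) [522.07  -58.158 186.876]
posttop 962 ((527.4129638671875, 24.10680389404297), (227.20748901367188, 49.47803497314453), 84.72946166992188) [527.476  34.026 158.781]
griptop 176 ((507.97540283203125, -267.9505615234375), (20.861207962036133, 36.93364334106445), 52.63926696777344) [ 509.409 -269.789  200.599]
pin 155 ((508.44989013671875, -266.4784851074219), (9.035343170166016, 60.27716064453125), 53.414955139160156) [ 509.351 -268.424  105.82 ]
ringtop 36 ((509.4239501953125, -268.0965576171875), (13.069280624389648, 10.885232925415039), 22.91173553466797) [ 509.085 -269.255   50.122]
base 1200 ((529.9645385742188, 12.299690246582031), (176.8289794921875, 109.54293823242188), 85.90361022949219) [538.839  -4.6    10.676]
jawtop 172 ((524.4480590820312, -63.02796173095703), (81.27667999267578, 43.788089752197266), 86.20146179199219) [524.829 -65.761 185.736]
posttop 165 ((531.0255737304688, 21.7708740234375), (232.5567169189453, 43.9576416015625), 86.09346008300781) [530.929  26.948 158.021]
```

View pics/a.png

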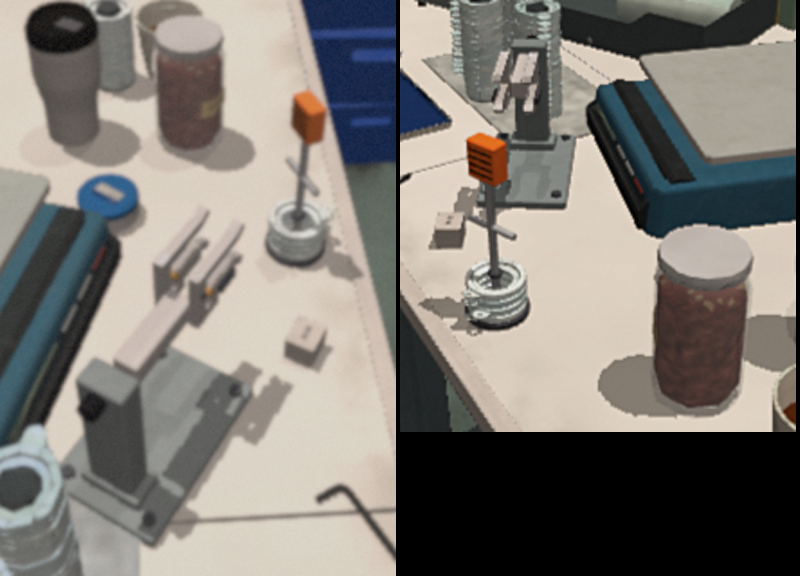

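```bash
cat >> h.py <<'E'
def togo(x,y,z,yaw):
    s=ctrl.read_state(); T=pose(s); d=T[:3,:3].T@(np.array([x,y,z])-T[:3,3])/10
    y0=np.degrees(s['tool_rot'][2]); print('now',np.round(s['eef_pos'],1),np.round(np.degrees(s['tool_rot']),2),'F',np.round(s['force'],1),'w',round(s['width'],1))
    print('shift cm',np.round(d,2),'spin',round(-((yaw-y0+90)%180-90),2))
E
python3 -c "
from h import *
togo(507.3,-264.7,300,-37.3);print(ctrl.calibration('wrist'))"
```

```text
now [ 236.2 -605.6  256.3] [180.   -0.   21.3] F [ 0.2  0.1 -0.1] w 85.4
shift cm [ 37.64 -21.91  -4.37] spin 58.6
{'vfov': 65.77091168050978, 'cx': 315.80331723264726, 'cy': 239.086150137817, 'k1': 0.0003141801599256545, 'mount': array([[ 1.51141470e-03, -9.64265929e-01, -2.64931943e-01,
         6.71853419e+01],
       [ 9.99998045e-01,  1.11957892e-03,  1.63000328e-03,
        -2.10452696e-01],
       [-1.27514441e-03, -2.64933888e-01,  9.64265736e-01,
        -1.18324908e+02],
       [ 0.00000000e+00,  0.00000000e+00,  0.00000000e+00,
         1.00000000e+00]])}
```

Call:
{"api": "play_rows", "payload": {
  "targets": [
    [0, 4, -2.3, -4.4, 7],
    [0, 8, -4.6, -4.4, 14],
    [0, 12, -7, -4.4, 21],
    [0, 16, -9.3, -4.4, 28],
    [0, 20, -11.6, -4.4, 35],
    [0, 24, -14, -4.4, 42],
    [0, 28, -16.3, -4.4, 49],
    [0, 32, -18.6, -4.4, 56],
    [0, 36, -21, -4.4, 58.6],
    [0, 37.6, -21.9, -4.4, 58.6]
  ]
}}

```text
clock: 1.7
eef_pos: [510.5, -259.2, 300.2]
tool_rot: [-3.138, 0.0, -0.645]
force: [0.8, -0.1, -0.5]
width: 85.1
gripper_force: 0.0
```

```bash
python3 - <<'E'
from h import *
im,d,P,E=snap('wrist','w1.png')
v=d>0; 
def rect(m,l):
    Q=P[m]
    if len(Q)<5: print(l,len(Q));return
    r=cv2.minAreaRect(Q[:,:2].astype(np.float32)); print(l,len(Q),r,Q.mean(0))
near=np.hypot(P[...,0]-507,P[...,1]+265)<60
rect(v&near&(P[...,2]>196)&(P[...,2]<210),'grip');rect(v&near&(P[...,2]>98)&(P[...,2]<115),'pin')
togo(507.3,-264.7,300,-37.3)
E
```

```text
grip 1878 ((508.5071105957031, -262.0627136230469), (21.026216506958008, 36.3751220703125), 52.190940856933594) [ 509.58453497 -262.81606585  203.08277951]
pin 253 ((522.9930419921875, -273.81292724609375), (7.57886266708374, 22.43735122680664), 53.1865234375) [ 523.57789064 -273.79187386  108.80481753]
now [ 511.6 -258.   300. ] [-1.7975e+02  2.0000e-02 -3.6760e+01] F [ 1.5  1.3 -0.4] w 85.5
shift cm [0.05 0.79 0.  ] spin 0.54
```

View pics/w1.png

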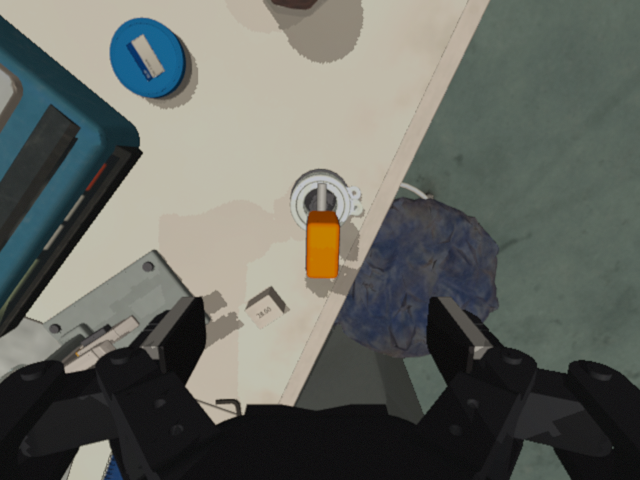

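Call:
{"api": "play_rows", "payload": {
  "targets": [
    [0, 0, 0, 2, 0.3],
    [0, 0, 0, 4, 0.3],
    [0, 0, 0, 5, 0.3],
    [0, 0, 0, 5, 0.3],
    [0, 0, 0, 5, 0.3]
  ]
}}

```text
clock: 2.25
eef_pos: [507.0, -265.6, 250.8]
tool_rot: [-3.142, -0.001, -0.657]
force: [0.5, -0.4, 0.4]
width: 85.3
gripper_force: 0.0
```

```bash
python3 - <<'E'
from h import *
im,d,P,E=snap('wrist')
v=d>0
near=np.hypot(P[...,0]-507,P[...,1]+265)<60
Q=P[v&near&(P[...,2]>196)&(P[...,2]<210)]
print(cv2.minAreaRect(Q[:,:2].astype(np.float32)),Q.mean(0))
togo(508,-264,190,-37.5)
E
```

```text
((508.655029296875, -262.3376770019531), (21.063283920288086, 35.914039611816406), 51.7891960144043) [ 509.74518925 -263.28955088  203.08058399]
now [ 507.3 -265.7  251.2] [-1.7999e+02 -9.0000e-02 -3.7630e+01] F [ 0.7 -0.3  0.3] w 85.1
shift cm [-0.05 -0.17  6.12] spin -0.13
```

Call:
{"api": "play_rows", "payload": {
  "targets": [
    [0, -0.05, -0.25, 3, 0],
    [0, -0.05, -0.25, 5, 0],
    [0, -0.05, -0.25, 6.1, 0],
    [0, -0.05, -0.25, 6.1, 0],
    [0.5, -0.05, -0.25, 6.1, 0],
    [0.7, -0.05, -0.25, 6.1, 0],
    [1, -0.05, -0.25, 6.1, 0],
    [1, -0.05, -0.25, 6.1, 0],
    [1, -0.05, -0.25, 6.1, 0],
    [1, -0.05, -0.25, 6.1, 0]
  ]
}}

```text
clock: 3.3
eef_pos: [508.6, -262.7, 189.9]
tool_rot: [-3.141, -0.001, -0.656]
force: [1.0, 0.5, 4.2]
width: 19.2
gripper_force: 59.3
```

```bash
python3 -c "
from h import *
togo(517.6,-142.7,252,-4.1)"
```

```text
now [ 508.6 -262.7  189.9] [-1.7997e+02 -7.0000e-02 -3.7590e+01] F [1.  0.5 4.2] w 19.2
shift cm [ -6.6  -10.06  -6.21] spin -33.49
```

Call:
{"api": "play_rows", "payload": {
  "targets": [
    [1, 0, 0, -2, 0],
    [1, 0, 0, -5, 0],
    [1, 0, 0, -6.2, 0],
    [1, -1, -1.5, -6.2, -5],
    [1, -2.2, -3.3, -6.2, -11],
    [1, -3.4, -5.1, -6.2, -17],
    [1, -4.6, -6.9, -6.2, -23],
    [1, -5.7, -8.6, -6.2, -29],
    [1, -6.6, -10.06, -6.2, -33.5],
    [1, -6.6, -10.06, -6.2, -33.5]
  ]
}}

```text
clock: 4.3
eef_pos: [517.0, -139.3, 250.5]
tool_rot: [-3.139, 0.002, -0.066]
force: [-0.4, 0.4, -3.0]
width: 19.5
gripper_force: 59.3
```

Call:
{"api": "play_rows", "payload": {
  "targets": [
    [1, 0, 0, 0, 0],
    [1, 0, 0, 0, 0],
    [1, 0, 0, 0, 0],
    [1, 0, 0, 0, 0]
  ]
}}

```text
clock: 4.7
eef_pos: [517.0, -143.5, 251.2]
tool_rot: [3.141, 0.0, -0.073]
force: [-0.4, 0.4, -3.6]
width: 19.2
gripper_force: 59.3
```

```bash
python3 - <<'E'
from h import *
np.set_printoptions(precision=1,suppress=True)
R={}
for n in('scene','side','wrist'):
    im,d,P,E=snap(n,n+'2.png'); R[n]=im
    v=d>0
    def rect(c,r,z0,z1,l):
        m=v&(np.hypot(P[...,0]-c[0],P[...,1]-c[1])<r)&(P[...,2]>z0)&(P[...,2]<z1); Q=P[m]
        if len(Q)>5: print(n,l,len(Q),cv2.minAreaRect(Q[:,:2].astype(np.float32)),Q.mean(0))
    rect((517,-142),45,160,175,'pin'); rect((524,-60),60,183,192,'jaw'); rect((528,10),120,9,15,'base')
togo(517.6,-142.7,252,-4.1)
o=np.zeros((480,800,3),np.uint8)
a=cv2.resize(R['scene'][180:420,220:420],None,fx=2,fy=2);b=cv2.resize(R['side'][140:300,220:360],None,fx=2.85,fy=2.85)
o[:480,:400]=a;o[:456,400:799]=b[:456,:399];cv2.imwrite('pics/b.png',o[:,:,::-1])
E
```

```text
scene pin 178 ((515.12744140625, -142.50909423828125), (8.421480178833008, 60.402801513671875), 87.1114730834961) [ 514.  -141.7  168.5]
scene jaw 590 ((522.9481201171875, -59.299251556396484), (75.37623596191406, 45.3061637878418), 85.40138244628906) [522.  -57.9 186.8]
scene base 4130 ((527.7474365234375, 24.479293823242188), (188.51792907714844, 110.60411071777344), 84.99623107910156) [514.4  16.4  11.8]
side pin 148 ((516.8314819335938, -147.78997802734375), (10.349695205688477, 58.66638946533203), 83.31478881835938) [ 516.1 -148.6  166.8]
side jaw 111 ((525.1069946289062, -61.686317443847656), (82.09552001953125, 43.782474517822266), 85.2118148803711) [534.2 -72.8 185.9]
side base 645 ((529.8477172851562, 12.897628784179688), (175.07888793945312, 109.09636688232422), 85.94144439697266) [554.4  11.6  10.9]
wrist pin 712 ((531.478759765625, -143.69650268554688), (8.744077682495117, 30.344064712524414), 87.42106628417969) [ 532.9 -144.2  170.2]
wrist jaw 5948 ((523.8341674804688, -59.8720588684082), (76.56831359863281, 44.44403839111328), 86.0749282836914) [525.2 -60.2 187.5]
wrist base 10267 ((529.2738647460938, 17.768722534179688), (174.94703674316406, 109.55726623535156), 85.9618148803711) [548.1   0.8  12.6]
now [ 517.1 -143.   251.3] [180.   -0.   -4.1] F [-0.6 -0.7 -3.8] w 19.4
shift cm [ 0.1 -0.  -0.1] spin -0.04
```

View pics/b.png

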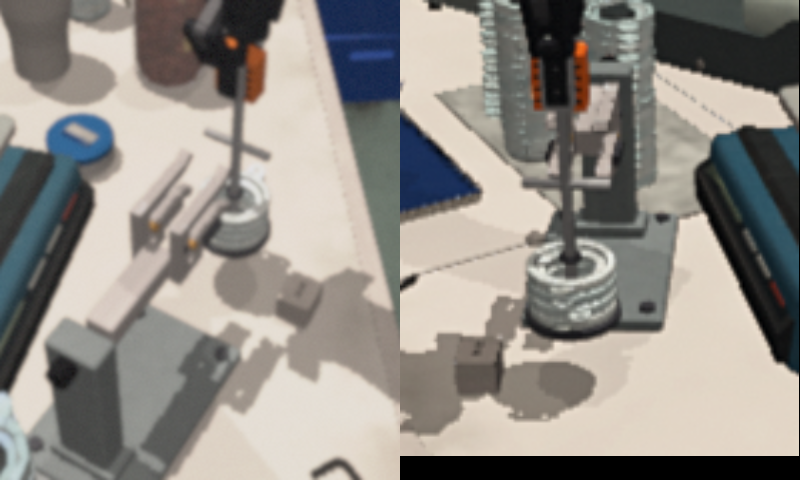

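Call:
{"api": "play_rows", "payload": {
  "targets": [
    [1, 0.2, 0, 0, 0],
    [1, 0.2, -1.5, 0, 0],
    [1, 0.2, -3, 0, 0],
    [1, 0.2, -4, 0, 0],
    [1, 0.2, -5, 0, 0],
    [1, 0.2, -6, 0, 0],
    [1, 0.2, -7, 0, 0],
    [1, 0.2, -8, 0, 0],
    [1, 0.2, -8.5, 0, 0],
    [1, 0.2, -8.5, 0, 0]
  ]
}}

```text
clock: 5.85
eef_pos: [525.3, -57.0, 251.3]
tool_rot: [-3.141, -0.0, -0.07]
force: [-0.6, 0.0, -3.1]
width: 18.9
gripper_force: 59.4
```

```bash
python3 - <<'E'
from h import *
R={}
for n in('scene','wrist'):
    im,d,P,E=snap(n); R[n]=im
togo(517.6,-142.7,252,-4.1)
o=np.zeros((480,800,3),np.uint8)
o[:,:400]=cv2.resize(R['scene'][220:400,220:370],(400,480));o[:,400:]=cv2.resize(R['wrist'][120:480,170:470],(400,480));cv2.imwrite('pics/c.png',o[:,:,::-1])
E
```

```text
now [525.2 -58.5 251.3] [179.97  -0.    -4.12] F [-0.  -0.1 -3.2] w 19.0
shift cm [-0.15  8.45 -0.06] spin -0.02
```

View pics/c.png

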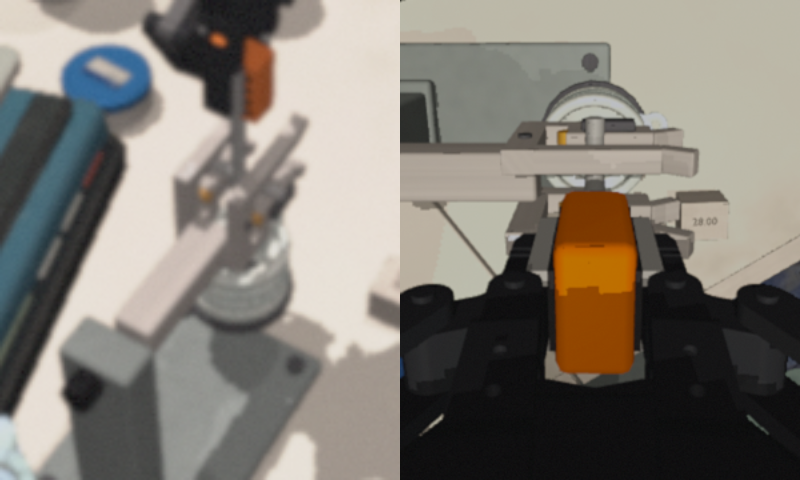

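In the crops the stem sits between the plates, with the pin end (wrist crop ~595,130) in the slot just short of the brass keeper (~562,135). No contact force yet, so I'll creep in.

Call:
{"api": "play_rows", "payload": {
  "targets": [
    [1, 0, -0.2, 0, 0],
    [1, 0, -0.4, 0, 0],
    [1, 0, -0.6, 0, 0],
    [1, 0, -0.8, 0, 0],
    [1, 0, -1, 0, 0],
    [1, 0, -1, 0, 0]
  ]
}}

```text
clock: 6.55
eef_pos: [526.0, -47.6, 251.3]
tool_rot: [-3.141, -0.0, -0.071]
force: [-0.2, 0.5, -2.9]
width: 19.4
gripper_force: 59.4
```

Call:
{"api": "play_rows", "payload": {
  "targets": [
    [1, 0, -0.1, 0, 0],
    [1, 0, -0.2, 0, 0],
    [1, 0, -0.3, 0, 0],
    [1, 0, -0.3, 0, 0]
  ]
}}

```text
clock: 6.95
eef_pos: [526.2, -44.9, 251.3]
tool_rot: [-3.141, -0.0, -0.071]
force: [0.4, -0.8, -3.4]
width: 19.1
gripper_force: 59.4
```

Call:
{"api": "play_rows", "payload": {
  "targets": [
    [1, 0, -0.1, 0, 0],
    [1, 0, -0.2, 0, 0],
    [1, 0, -0.3, 0, 0],
    [1, 0, -0.3, 0, 0]
  ]
}}

```text
clock: 7.35
eef_pos: [526.4, -41.9, 251.3]
tool_rot: [-3.141, -0.0, -0.071]
force: [-0.5, -1.0, -2.6]
width: 19.0
gripper_force: 59.4
```

Call:
{"api": "play_rows", "payload": {
  "targets": [
    [1, 0, -0.1, 0, 0],
    [1, 0, -0.2, 0, 0],
    [1, 0, -0.2, 0, 0]
  ]
}}

```text
clock: 7.65
eef_pos: [526.5, -39.9, 251.3]
tool_rot: [-3.141, -0.0, -0.071]
force: [-0.5, -0.0, -2.3]
width: 19.3
gripper_force: 59.4
```

Call:
{"api": "play_rows", "payload": {
  "targets": [
    [1, 0, -0.1, 0, 0],
    [1, 0, -0.2, 0, 0],
    [1, 0, -0.2, 0, 0]
  ]
}}

```text
clock: 7.95
eef_pos: [526.6, -38.9, 251.3]
tool_rot: [3.14, -0.0, -0.072]
force: [-0.1, -2.1, -2.1]
width: 19.4
gripper_force: 59.4
```

Call:
{"api": "play_rows", "payload": {
  "targets": [
    [1, 0, -0.1, 0, 0],
    [1, 0, -0.2, 0, 0],
    [1, 0, -0.2, 0, 0]
  ]
}}

```text
clock: 8.25
eef_pos: [526.7, -38.4, 251.4]
tool_rot: [3.138, -0.0, -0.072]
force: [0.2, -5.4, -3.3]
width: 19.2
gripper_force: 59.6
```

Wall felt at TCP y ≈ -39. I'll ease off slightly and go down.

Call:
{"api": "play_rows", "payload": {
  "targets": [
    [1, 0, 0.18, 0, 0],
    [1, 0, 0.18, 0.2, 0],
    [1, 0, 0.18, 0.4, 0],
    [1, 0, 0.18, 0.4, 0]
  ]
}}

```text
clock: 8.65
eef_pos: [526.8, -38.7, 247.2]
tool_rot: [3.14, -0.001, -0.072]
force: [0.4, -5.3, -2.5]
width: 19.3
gripper_force: 59.6
```

Call:
{"api": "play_rows", "payload": {
  "targets": [
    [1, 0, 0, 0.1, 0],
    [1, 0, 0, 0.2, 0],
    [1, 0, 0, 0.3, 0],
    [1, 0, 0, 0.3, 0]
  ]
}}

```text
clock: 9.05
eef_pos: [526.8, -38.7, 244.3]
tool_rot: [3.141, -0.001, -0.072]
force: [0.5, -4.8, -1.2]
width: 19.4
gripper_force: 59.8
```

Call:
{"api": "play_rows", "payload": {
  "targets": [
    [1, 0, 0, 0.1, 0],
    [1, 0, 0, 0.2, 0],
    [1, 0, 0, 0.2, 0]
  ]
}}

```text
clock: 9.35
eef_pos: [526.8, -38.7, 242.5]
tool_rot: [3.141, -0.001, -0.072]
force: [-1.0, -6.0, -0.1]
width: 19.1
gripper_force: 60.0
```

Call:
{"api": "play_rows", "payload": {
  "targets": [
    [1, 0, 0.1, 0.1, 0],
    [1, 0, 0.1, 0.2, 0],
    [1, 0, 0.1, 0.2, 0]
  ]
}}

```text
clock: 9.65
eef_pos: [527.0, -38.9, 241.5]
tool_rot: [-3.141, -0.002, -0.071]
force: [-2.2, -2.8, 8.3]
width: 19.3
gripper_force: 61.1
```

Call:
{"api": "play_rows", "payload": {
  "targets": [
    [1, 0, 0, 0.1, 0],
    [1, 0, 0, 0.2, 0],
    [1, 0, 0, 0.2, 0]
  ]
}}

```text
clock: 9.95
eef_pos: [527.2, -38.8, 239.4]
tool_rot: [-3.141, -0.002, -0.071]
force: [-2.0, -3.4, 6.4]
width: 19.2
gripper_force: 60.9
```

Call:
{"api": "play_rows", "payload": {
  "targets": [
    [1, 0, 0, 0.1, 0],
    [1, 0, 0, 0.2, 0],
    [1, 0, 0, 0.2, 0]
  ]
}}

```text
clock: 10.25
eef_pos: [527.3, -38.9, 237.1]
tool_rot: [-3.141, -0.002, -0.071]
force: [-1.0, -2.9, 4.9]
width: 19.4
gripper_force: 60.7
```

Call:
{"api": "play_rows", "payload": {
  "targets": [
    [1, 0, 0, 0.1, 0],
    [1, 0, 0, 0.2, 0],
    [1, 0, 0, 0.3, 0],
    [1, 0, 0, 0.3, 0]
  ]
}}

```text
clock: 10.65
eef_pos: [527.2, -38.9, 233.3]
tool_rot: [-3.141, -0.001, -0.071]
force: [0.7, -4.3, 2.4]
width: 19.4
gripper_force: 60.4
```

Call:
{"api": "play_rows", "payload": {
  "targets": [
    [1, 0, 0, 0.1, 0],
    [1, 0, 0, 0.2, 0],
    [1, 0, 0, 0.2, 0]
  ]
}}

```text
clock: 10.95
eef_pos: [526.3, -38.9, 230.7]
tool_rot: [-3.142, 0.001, -0.072]
force: [1.0, -4.3, -2.8]
width: 19.5
gripper_force: 59.8
```

Call:
{"api": "play_rows", "payload": {
  "targets": [
    [1, 0, 0, 0.1, 0],
    [1, 0, 0, 0.2, 0],
    [1, 0, 0, 0.2, 0]
  ]
}}

```text
clock: 11.25
eef_pos: [526.2, -38.9, 229.7]
tool_rot: [-3.141, 0.001, -0.072]
force: [-0.8, -2.9, 3.8]
width: 19.5
gripper_force: 60.9
```

Call:
{"api": "play_rows", "payload": {
  "targets": [
    [1, 0, 0, 0.1, 0],
    [1, 0, 0, 0.2, 0],
    [1, 0, 0, 0.2, 0]
  ]
}}

```text
clock: 11.55
eef_pos: [526.4, -38.9, 229.5]
tool_rot: [-3.141, -0.0, -0.072]
force: [-4.6, -4.0, 17.6]
width: 18.9
gripper_force: 62.8
```

```bash
python3 - <<'E'
from h import *
R={}
for n in('scene','side','wrist'):
    im,d,P,E=snap(n); R[n]=im
    m=(d>0)&(np.hypot(P[...,0]-526,P[...,1]+39)<45)&(P[...,2]>135)&(P[...,2]<152); 
    if n=='wrist': m&=(abs(P[...,0]-526)>22.5)
    Q=P[m]; print(n,len(Q),Q.mean(0) if len(Q) else '',Q.min(0) if len(Q) else '',Q.max(0) if len(Q) else '')
togo(526,-39,330,-4.1)
o=np.zeros((480,800,3),np.uint8)
o[:,:400]=cv2.resize(R['scene'][220:400,220:370],(400,480));o[:,400:]=cv2.resize(R['wrist'][120:480,170:470],(400,480));cv2.imwrite('pics/e.png',o[:,:,::-1])
E
```

```text
scene 379 [516.25768639 -27.4987465  146.06383056] [494.32233306 -81.65570415 135.15045826] [546.71288982   4.98783897 151.99349765]
side 134 [525.93922177 -42.3437652  145.98913341] [496.68202272 -81.009212   135.05161548] [555.38432776   3.08773046 151.9665924 ]
wrist 252 [551.98487789 -45.51658011 148.40803538] [548.5329202  -76.90355382 142.32996028] [555.80142915 -36.78542759 151.88471658]
now [526.4 -38.9 229.5] [-1.7998e+02 -3.0000e-02 -4.1100e+00] F [-4.2 -4.6 18.3] w 19.3
shift cm [ -0.03   0.   -10.05] spin -0.01
```

View pics/e.png

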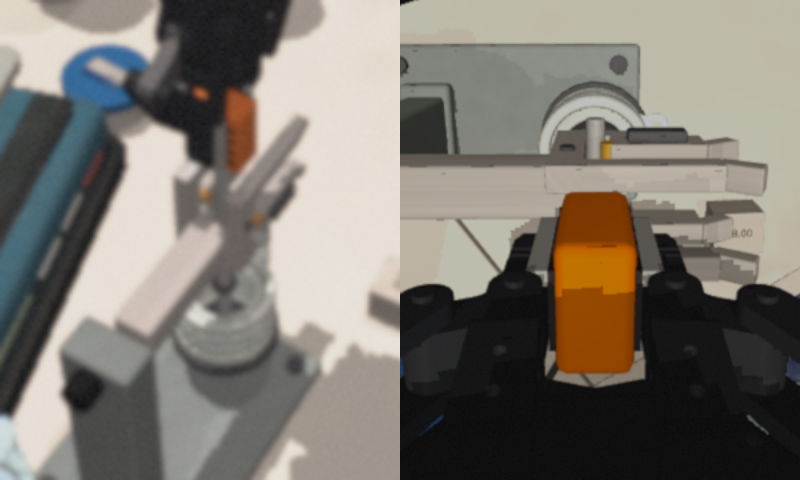

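Pin is at TCP−85 = 144.5 mm and stopped hard on the floor. The keeper, visible at wrist crop (605,148), has closed over it. I'll unload, then release and retreat.

Call:
{"api": "play_rows", "payload": {
  "targets": [
    [1, 0, 0.1, -0.15, 0],
    [1, 0, 0.15, -0.25, 0],
    [1, 0, 0.15, -0.25, 0]
  ]
}}

```text
clock: 12.0
eef_pos: [526.2, -39.3, 229.7]
tool_rot: [-3.14, 0.001, -0.071]
force: [-2.0, 0.0, 3.0]
width: 19.1
gripper_force: 60.4
```

Call:
{"api": "play_rows", "payload": {
  "targets": [
    [0.85, 0, 0, 0, 0],
    [0.7, 0, 0, 0, 0],
    [0.5, 0, 0, 0, 0],
    [0.3, 0, 0, 0, 0],
    [0.2, 0, 0, 0, 0],
    [0.2, 0, 0, 0, 0],
    [0.2, 0, 0, -1, 0],
    [0.2, 0, 0, -3, 0],
    [0.2, 0, 0, -6, 0],
    [0.2, 0, 0, -10, 0]
  ]
}}

```text
clock: 13.0
eef_pos: [525.5, -40.4, 330.4]
tool_rot: [3.141, 0.003, -0.072]
force: [0.0, -0.3, -0.8]
width: 67.9
gripper_force: 0.0
```

Call:
{"api": "play_rows", "payload": {
  "targets": [
    [0.2, 0, 0, -2, 0],
    [0.2, 0, 0, -2, 0],
    [0.2, 0, 0, -2, 0],
    [0.2, 0, 0, -2, 0],
    [0.2, 0, 0, -2, 0],
    [0.2, 0, 0, -2, 0],
    [0.2, 0, 0, -2, 0],
    [0.2, 0, 0, -2, 0],
    [0.2, 0, 0, -2, 0],
    [0.2, 0, 0, -2, 0]
  ]
}}

```text
clock: 14.0
eef_pos: [526.5, -40.4, 349.8]
tool_rot: [-3.142, 0.0, -0.072]
force: [0.1, 0.3, -0.1]
width: 68.4
gripper_force: 0.0
```

```bash
python3 - <<'E'
from h import *
R={}
for n in('scene','side','wrist'):
    im,d,P,E=snap(n); R[n]=im
    c=(d>0)&(np.hypot(P[...,0]-526,P[...,1]+39)<40)
    Q=P[c&(P[...,2]>228)&(P[...,2]<255)]
    print(n,'griptop',len(Q),Q[:,2].max() if len(Q) else '',cv2.minAreaRect(Q[:,:2].astype(np.float32)) if len(Q) else '')
togo(526,-39,330,-4.1)
o=np.zeros((480,800,3),np.uint8)
o[:,:400]=cv2.resize(R['scene'][180:400,200:384],(400,480));o[:,400:]=cv2.resize(R['side'][140:284,220:340],(400,480));cv2.imwrite('pics/f.png',o[:,:,::-1])
E
```

```text
scene griptop 442 244.98857592920643 ((523.8409423828125, -40.171958923339844), (20.581275939941406, 35.87887191772461), 85.71381378173828)
side griptop 172 243.33164088077717 ((526.0626220703125, -46.19972229003906), (21.08144760131836, 35.911407470703125), 81.37395477294922)
wrist griptop 1823 245.69387972233437 ((525.841552734375, -40.44313430786133), (20.963729858398438, 35.88737869262695), 85.8134536743164)
now [526.5 -40.4 349.8] [-180.    -0.    -4.1] F [-0.6 -0.2 -0.8] w 68.3
shift cm [-0.06 -0.14  1.98] spin 0.0
```

View pics/f.png

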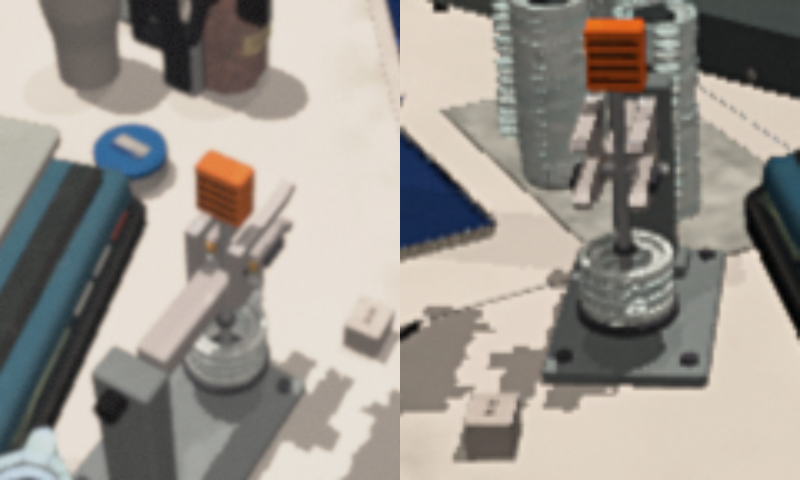

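The carrier hangs upright and free. Its grip top is at about 243–245 mm, which puts the pin at about 145 mm.

```bash
python3 -c "
from cell import ctrl
print(ctrl.finish_job())"
```

```text
the job is handed in; nothing more can be done
None
```

The carrier is hanging upright in the hook throat with its pin at about 145 mm, released and clear of the robot; I handed the job in after about 14 s of robot time, but no verdict came back. The highest force I read while pressing down was about 18 N, and the arm stayed clear of the jar, tin and gauge block.

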